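# Slide the pocket lighter along the tray rail into the empty corner pocket

### The arm

A 7-joint arm with a two-finger parallel gripper is mounted at the origin on the work surface. World frame = base frame: x ahead of the robot, y to its left, z up, the work surface at z = 0. Lengths are in mm, angles in degrees, forces in N, time in s.
With the tool pointing down it reaches from about 400 to 850 mm from the base axis. Payload 4.5 kg.
Tool frame: the origin (TCP) lies on the mounting face of the last link; the fingertips stand 173 mm ahead of it and the grasp point (between the pads) lies 155 mm ahead of it; z points along the fingers, y is the line along which they close (so a half turn about z gives the same grasp; the last joint's range is limited). The gripper opens to 85 mm and grips with 20 to 120 N. Pads are 22 mm wide; open, the fingers measure 114 mm over their backs; the gripper's body (76 mm by 85 mm) begins 54 mm behind the grasp point. The pads swing forward as they close: fully open they stand 13 mm farther back than shut.
Start: joints at [67.196, 39.483, -11.15, 89.685, 9.013, 51.709, -12.324], TCP at [261.59, -567.634, 404.717] pointing down, gripper open.
Joint ranges: [-172.22, 172.22], [-26.19, 119.32], [-84.43, 86.54], [7.71, 146.69], [-57.33, 237.33], [2.42, 119.75], [-152.13, 152.13]. Speed limits (degrees/s): [147.25, 147.25, 180, 180, 180, 180, 180].

### API

Orientations are given as a 3x3 rotation matrix whose columns are the frame's x, y, z axes.
In Python, from plant import r gives the robot as it stands.
- The arm moves only by the shell command python3 -m crank 'ROWS' [FORCE]. ROWS is JSON, one flat list of numbers, 7 for each row, row after row: the shift along the tool's x, y, z scaled (see below), then the turn, a rotation vector about the tool's x, y, z scaled (see below), then the opening, from 0 (shut) to 1 (fully open). In form: [dx, dy, dz, ax, ay, az, fingers, dx, dy, dz, ax, ay, az, fingers, ...]. A call has 1 to 20 rows; each row shifts and turns the commanded pose from where the row before left it, along the tool's axes as they then stand; what a row does not reach is not made up. The controller multiplies each number of a shift by 0.04 m and each number of a turn by 4 degrees. A row lasts 1/10 s, in which the tool goes at most 50 mm and 8.59 degrees, less where a joint would pass 70% of its speed; a pose out of reach is approached as far as the arm can. A call with a number of a shift or a turn outside -1 to 1 is refused whole. A call with a gripper value outside its range is refused whole. The fingers move at their own pace and stop on an object; FORCE is the grip in N (left out, the last holds). Time passes only in rows, so rows that do not move let the fingers close. It gives the time, the measured TCP pose, the force, the opening and the grip force at its end, in the units of the state.
- r.state(): the state, without advancing time (a new reading comes with each control period).
- r.camera(name): name is "side" or "top" or "wrist"; returns the picture (420x560x3 uint8, blue, green, red); there is no depth.
- r.camera_model(name): a dict with "fovy" (degrees; the focal length in pixels is half the picture's height over the tangent of half this angle, whatever the lens; pixels are square), "cx", "cy" (the principal point, pixels), "R" (3x3) and "t" (3): a world point X has camera coordinates R X + t. Camera axes: x right, y down, z forward; pixel columns grow to the right and rows downward; lengths in mm; the calibration is good to about 2 mm. A picture is of the moment at which its call begins: read the wrist's pose just before it. camera_model takes no time and is no camera call; for the wrist camera it gives the pose at the moment of the call.
- r.finish_job(): hands the job in; it is judged then, once.
The state is a dict: "time_s": time; "qpos": joint angles; "qd": joint speeds; "joint_efforts": joint torques, N m; "tool_pos": TCP position; "eef_rot": TCP orientation; "contact_force": force on the tool from outside, world axes, zero at the start; "wrist_torque": the same for the moment, N m; "finger_gap": finger opening in mm; "gripper_force": force on a finger pad.
Only numpy, scipy, OpenCV 4.12 (cv2) and the standard library are available. Lean on these libraries where they do the work, as an engineer would, in place of code of your own. Each camera call takes 0.05 s, during which the arm holds its last target. There are 200 camera calls.

### The job

On the market stall's wooden display tray lies a flat steel pocket lighter; with a fingertip, first push it flat against the tray's far rail, there in the middle stretch, before moving it on. Then slide it along, keeping it against the rail, into the corner pocket that is still empty, until it lies fully home, square in the corner against the rail and the end wall. Do not pick it up, tip it or push it over the rail, leave every other thing where it is, and end clear of everything.

Things in the scene. Friction and masses are not known exactly. Their poses are not given: they have to be found in the camera images.
- tray: The wooden display tray, fixed, 216 deep (x) by 376 long (y), yawed up to 0.3 rad. Origin: centre of its underside, on the table; x points away from the robot, across the tray to the rail; y along the rail to the left. Floor top at z = 8 mm. Inner faces of the end walls at y = +180 and -180 mm, tops at z = 18 mm; near wall inner face at x = -100 mm, top at z = 16 mm.
- rail_mid (a point): Middle of the rail's inner face, at its foot (tray x = 100, y = 0, z = 8 mm); axes as the tray's. The rail runs the whole length of the tray's far side and is 10 mm high above the floor. At each end of it is a corner pocket, open on top and towards the middle of the tray.
- lighter_center (a point): Centre (half-way up) of the pocket lighter: a flat steel box, 38 (its x) by 57 (its y, the long way) by 13 high, a dark seam across it near one end, about 60 g. Starts flat on the floor in the middle stretch, clear of the rail, its long way within 0.5 rad of the rail's. It slides freely; push its near side, then its trailing end. Pressed on top (5 N) it also follows a fingertip, but can slip once on the rail.
- pocket_left (a point): Where the lighter's centre belongs in the left pocket (tray x = 81, y = +151.5, z = 14.5 mm), touching rail and end wall; axes as the tray's. The pocket is 42 wide, between rail and a lip: lip inner face at tray x = 58 mm, 6 thick, 8 high above the floor, 30 long from the end wall, then a flared lead-in to |y| = 135 mm that reaches back to x = 46 mm.
- pocket_right (a point): Where the lighter's centre belongs in the right pocket (tray x = 81, y = -151.5, z = 14.5 mm), touching rail and end wall; axes as the tray's. Mirror image of the left pocket.
- tin: A flat round aluminium tin, 38 across, 15 high, already lying in one of the two pockets, at either end; a bystander; origin at the centre of its underside. Sizes in mm.
- compass: A round brass compass, 48 across, 14 high, lying in the near left part of the tray; a bystander; origin at the centre of its underside. Sizes in mm.
- padlock: A brass padlock lying flat, body 36 x 42 x 16 high, shackle out to 44 from the centre of the body, in the near right part of the tray; a bystander; origin at the centre of its underside. Sizes in mm.
- grinder: A dark wooden grinder standing left of the tray, 60 across, 162 high; a bystander; origin at the centre of its underside. Sizes in mm.
- jar: A copper jar right of the tray, 66 across, 100 high; a bystander; origin at the centre of its underside. Sizes in mm.
- bowl: A wooden bowl left of the tray, 130 across, 45 high; a bystander; origin at the centre of its underside. Sizes in mm.
- camera: A camera standing right of the tray, 135 wide, 100 high, lens towards the robot; a bystander; origin at the centre of its underside. Sizes in mm.
Things that resemble listed ones, but are neither listed nor needed, are in the scene too. What is shaped like the part that bears lighter_center but turquoise is not meant.

How it is judged (in metres and radians):
On the way:
1. the lighter is flat against the rail (within 5 mm and 0.12 rad) in the middle stretch, at least 55 mm short of either pocket's home position (x of lighter_center in the frame of tray above 0.076 m and angle between the y axis of lighter_center and the y axis of tray, either way round below 0.12 rad and y of lighter_center in the frame of tray between -0.096 and 0.096 m), for 0.1 s.
At the end, for the whole second after the job is handed in: The lighter lies flat on the tray floor in the empty pocket, its centre within 5 mm of the home position both along and across the rail, its long way within 0.1 rad of the rail; the tin is in the other pocket (((x of lighter_center in the frame of pocket_left between -0.005 and 0.005 m and y of lighter_center in the frame of pocket_left between -0.005 and 0.005 m) or (x of lighter_center in the frame of pocket_right between -0.005 and 0.005 m and y of lighter_center in the frame of pocket_right between -0.005 and 0.005 m)) and angle between the y axis of lighter_center and the y axis of tray, either way round below 0.1 rad and angle between lighter_center's own z axis and vertical below 0.1 rad and z of lighter_center in the frame of tray below 0.018 m and horizontal distance between tin and lighter_center above 0.15 m); the robot touches nothing.
It fails at once if the lighter is lifted more than 10 mm or tipped by more than 0.35 rad (height (world z) of lighter_center above 0.0245 m or angle between lighter_center's own z axis and vertical above 0.35 rad).
It fails at once if the lighter goes more than 10 mm off the rail on its way from the middle stretch to a pocket (beyond 100 mm from the tray's middle) (x of lighter_center in the frame of tray below 0.071 m and (y of lighter_center in the frame of tray above 0.1 m or y of lighter_center in the frame of tray below -0.1 m)).
It fails at once if the lighter goes over the rail (x of lighter_center in the frame of tray above 0.09 m).
It fails at once if the tin is moved more than 8 mm (distance of tin from where it was at the start of the episode above 0.008 m).
It fails at once if another thing is moved more than 15 mm (distance of any of compass, padlock, grinder, jar, bowl, camera from where it was at the start of the episode above 0.015 m).
It also fails if it takes over 45 s, if anything falls off the work surface, if the arm or the gripper's body presses on something with over 40 N, if the wrist force passes 120 N, or if a joint passes its speed limit or range.

## Working session

There is one attempt and no reset: what is moved stays moved. The work goes in short steps, Python scripts to look and compute and a shell command to move; the robot and the scene stay as the last step left them, time stands still between calls to the robot, and variables do not carry over. Pictures are saved under pics/ and viewed, at most 12 in all, crops included, and the job is handed in when it is done.

```bash
mkdir -p pics; ls; python3 - <<'E'
from plant import r
import cv2,numpy as np
np.set_printoptions(precision=4,suppress=True)
for n in("top","side"):
    cv2.imwrite(f"pics/{n}0.png",r.camera(n)); m=r.camera_model(n); print(n,m)
s=r.state();print(s['time_s'],s['tool_pos'],s['eef_rot'],s['finger_gap'])
E
```

```text
pics
top {'fovy': 56.05352390589921, 'cx': 276.98679278151747, 'cy': 210.15328754107443, 'R': array([[ 0.0018, -1.    , -0.0031],
       [-0.994 , -0.0014, -0.1095],
       [ 0.1095,  0.0032, -0.994 ]]), 't': array([ 17.2973, 570.3087, 963.0065])}
side {'fovy': 54.99768770206933, 'cx': 275.86925501951407, 'cy': 212.5717942240206, 'R': array([[-0.9222, -0.3866,  0.0109],
       [-0.2677,  0.6178, -0.7394],
       [ 0.2791, -0.6848, -0.6732]]), 't': array([531.2481, 187.2216, 788.6856])}
0.1 [ 261.4161 -567.3755  403.9299] [[ 0.9082  0.4186 -0.0008]
 [ 0.4186 -0.9082  0.0015]
 [-0.0001 -0.0017 -1.    ]] 85.5896015283254
```

View pics/top0.png

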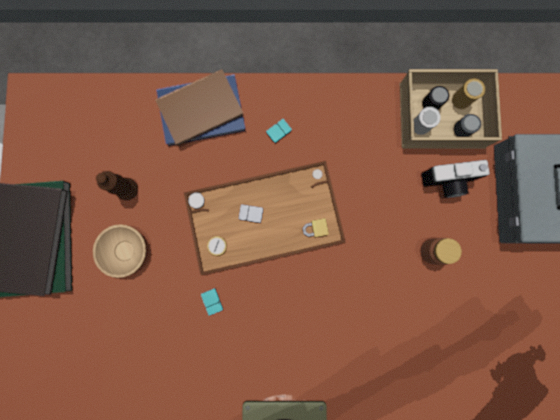

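View pics/side0.png

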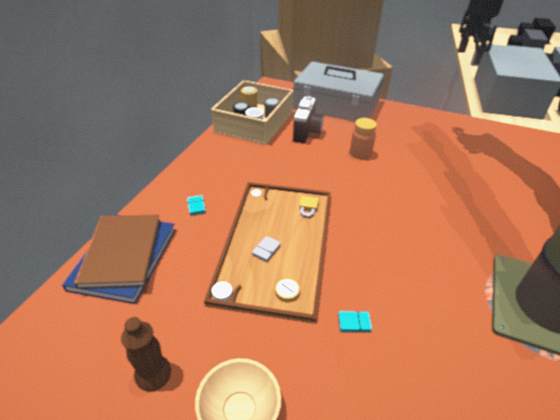

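The top view shows the tray with its rail at the top edge, from (187,193) to (325,166). The steel lighter is at (251,214). Turquoise lookalikes lie outside the tray at (279,131) and (211,302), and those are not meant. A white disc sits in the left pocket at (197,201), and something smaller is at the right pocket at (318,175). I'll enlarge both views to tell them apart.

```bash
python3 - <<'E'
import cv2,numpy as np
a=cv2.imread("pics/top0.png")[155:280,175:350]; b=cv2.imread("pics/side0.png")[175:320,200:340]
a=cv2.resize(a,None,fx=4.5,fy=4.5,interpolation=cv2.INTER_CUBIC)
cv2.imwrite("pics/c1.png",a)
E
```

```text
(no output)
```

View pics/c1.png

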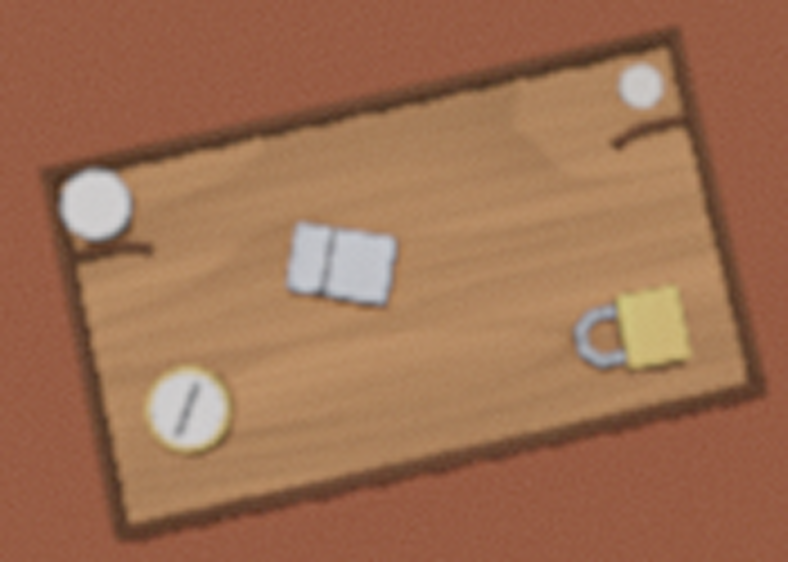

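The lighter is the grey steel box with a dark seam at crop (343,263), which matches the description, and the turquoise ones are ruled out. The tin (full 38 mm) is in the left pocket at crop (95,203). The right pocket holds only a small pale disc, about 26 mm, at (640,86); it's probably a flat mark, and I'll check its height with the wrist camera. Next is a rough pose.

```bash
cat > h.py <<'E'
import numpy as np,cv2
np.set_printoptions(precision=3,suppress=True)
def ray(m,uv):
    f=210/np.tan(np.radians(m['fovy'])/2)
    R=np.array(m['R']);t=np.array(m['t'])
    d=np.array([(uv[0]-m['cx'])/f,(uv[1]-m['cy'])/f,1]);return -R.T@t,R.T@d
def onz(m,uv,z):
    o,d=ray(m,uv);return o+d*(z-o[2])/d[2]
def tri(m1,a,m2,b):
    o1,d1=ray(m1,a);o2,d2=ray(m2,b)
    s=np.linalg.lstsq(np.c_[d1,-d2],o2-o1,rcond=None)[0]
    p,q=o1+s[0]*d1,o2+s[1]*d2
    return (p+q)/2,np.linalg.norm(p-q)
E
python3 - <<'E'
from h import *
from plant import r
m=r.camera_model("top")
g=lambda u,v,z:onz(m,(175+u/4.5,155+v/4.5),z)[:2]
TL,TR,BR,BL=[g(*x) for x in((42,168,18),(678,27,18),(765,388,17),(122,540,17))]
c=(TL+TR+BR+BL)/4; print("centre",c,"sizes",*[np.linalg.norm(x) for x in(TL-TR,BL-BR,TL-BL,TR-BR)])
yv=TL-TR+BL-BR; xv=TL-BL+TR-BR
yaw=np.arctan2(-yv[0],yv[1]),np.arctan2(xv[1],xv[0]);print(yaw)
p=g(343,263,21);Y=np.mean(yaw);A=np.array([[np.cos(Y),-np.sin(Y)],[np.sin(Y),np.cos(Y)]])
print("lighter",p,A.T@(p-c)); print("disc",A.T@(g(640,86,8)-c))
s=r.state();w=r.camera_model("wrist");print(w); print(-w['R'].T@w['t']-s['tool_pos'], np.array(s['eef_rot']).T@(-w['R'].T@w['t']-s['tool_pos']))
E
```

```text
centre [554.495  50.194] sizes 373.1646643308452 370.29418764210783 215.75637021329453 212.24218317289453
(np.float64(0.22762470929892886), np.float64(0.22840375632163837))
lighter [562.898  83.809] [15.784 30.846]
disc [  79.188 -158.565]
{'fovy': 58.94185836086116, 'cx': 278.7821543581152, 'cy': 209.48831697821998, 'R': array([[ 0.418, -0.908, -0.002],
       [-0.875, -0.403,  0.268],
       [-0.244, -0.111, -0.963]]), 't': array([-623.836,  -33.598,  379.321])}
[ 62.603  29.047 -30.568] [69.017 -0.123 30.56 ]
```

```bash
python3 -m crank '[0.3,-0.2,0,0,0,0,0, 0.8,-0.6,0.1,0,0,0,0, 0.8,-0.6,0.15,0,0,0,0, 0.8,-0.6,0.15,0,0,0,0, 0.8,-0.6,0.15,0,0,0,0, 0.8,-0.6,0.15,0,0,0,0, 0.8,-0.6,0.15,0,0,0,0, 0.8,-0.6,0.15,0,0,0,0, 0.8,-0.6,0.15,0,0,0,0, 0.8,-0.6,0.15,0,0,0,0, 0.8,-0.6,0.15,0,0,0,0, 0.8,-0.6,0.15,0,0,0,0, 0.8,-0.6,0.15,0,0,0,0, 0.8,-0.6,0.15,0,0,0,0, 0.8,-0.6,0.15,0,0,0,0, 0.8,-0.6,0.15,0,0,0,0, 0.8,-0.6,0.15,0,0,0,0, 0.8,-0.6,0.15,0,0,0,0, 0.5,-0.4,0.1,0,0,0,0, 0,0,0.2,0,0,0,0]'
python3 -m crank '[0,0,0,0,0,1,0, 0,0,0,0,0,1,0, 0,0,0,0,0,0.9,0, 0,0,0,0,0,0,0, 0,0,0,0,0,0,0]'
python3 - <<'E'
from plant import r
import cv2,pickle
s=r.state();m=r.camera_model("wrist");im=r.camera("wrist");cv2.imwrite("pics/w1.png",im);pickle.dump(m,open("w1.pkl","wb"))
print(s['tool_pos'],s['eef_rot'],s['contact_force'],s['time_s'])
E
```

```text
time_s: 2.1
tool_pos: [604.6, 72.6, 292.7]
eef_rot: [[0.905, 0.426, 0.003], [0.426, -0.905, 0.005], [0.005, -0.004, -1.0]]
contact_force: [-0.7, -0.3, 0.1]
finger_gap: -0.2
gripper_force: 0.0
time_s: 2.6
tool_pos: [603.3, 65.7, 292.5]
eef_rot: [[0.974, 0.229, -0.001], [0.229, -0.974, -0.0], [-0.001, 0.0, -1.0]]
contact_force: [-0.6, 0.5, -0.2]
finger_gap: 0.1
gripper_force: 0.0
[603.33072384  65.65877122 292.54643949] [[ 9.73526952e-01  2.28570524e-01 -8.88032776e-04]
 [ 2.28570310e-01 -9.73527349e-01 -3.37097111e-04]
 [-9.41574658e-04  1.25195196e-04 -9.99999549e-01]] [-0.57612797  0.53259043 -0.20772752] 2.6
```

View pics/w1.png

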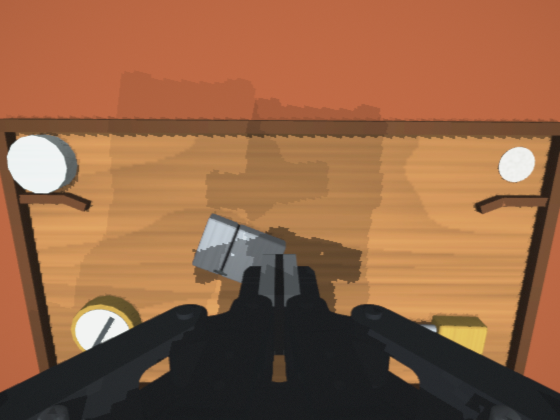

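The wrist view confirms it. The tin at (42,164) shows a side wall. The right disc at (517,164) is a flat mark with no side or shadow, so the right pocket is empty. The lighter's top corners are at about (210,214), (193,265) and (285,243), and the rail foot runs near row 137.

```bash
python3 - <<'E'
from h import *
import pickle
from plant import r
m=pickle.load(open("w1.pkl","rb"));mt=r.camera_model("top");ms=r.camera_model("side")
im=cv2.imread("pics/w1.png");hsv=cv2.cvtColor(im,cv2.COLOR_BGR2HSV)
for p in((150,160),(150,128),(150,128),(300,150),(517,164)):print(p,hsv[p[1],p[0]])
# rail foot: strongest dark->bright vertical gradient near row 137
g=cv2.GaussianBlur(cv2.cvtColor(im,cv2.COLOR_BGR2GRAY),(5,5),0).astype(float)
P=[]
for u in range(90,480,5):
    v=125+np.argmax(np.diff(g[125:150,u]));P.append((u,v+.5))
P=np.array(P);k=np.polyfit(P[:,0],P[:,1],1);res=P[:,1]-np.polyval(k,P[:,0])
ok=abs(res-np.median(res))<2;k=np.polyfit(P[ok,0],P[ok,1],1);print(k,ok.sum())
a,b=[onz(m,(u,np.polyval(k,u)),8)[:2] for u in(90,480)]
yv=(a-b)/np.linalg.norm(a-b);xv=np.array([yv[1],-yv[0]]);print("yaw deg",np.degrees(np.arctan2(xv[1],xv[0])))
# end walls inner top edge, z18 ; along row 190: gradients
L=[];
for v in(175,185,):
    row=g[v];print(v,"left",row[0:40:2].astype(int),"right",row[510:560:2].astype(int))
print("disc height",tri(m,(517,164),mt,(175+640/4.5,155+86/4.5)))
print("lighter h",tri(m,(210,214),mt,(175+300/4.5,155+221/4.5)))
q=[onz(m,c,21)[:2] for c in((210,214),(193,265),(285,243))];q=np.array(q)
print("corners",q,"sizes",np.linalg.norm(q[0]-q[1]),np.linalg.norm(q[0]-q[2]))
c=(q[1]+q[2])/2; print("centre",c,"dist centre to rail",(a-c)@xv,"ly yaw vs rail deg",np.degrees(np.arctan2((q[0]-q[2])@xv,(q[0]-q[2])@yv)))
l=onz(m,(18,131),8)[:2];rr=onz(m,(544,139),8)[:2];print("ends",l,rr,(l-rr)@yv)
print("lighter y from right end",(c-rr)@yv)
E
```

```text
(150, 160) [ 15 144 204]
(150, 128) [ 13 142 115]
(150, 128) [ 13 142 115]
(300, 150) [ 15 141 179]
(517, 164) [ 30   3 237]
[  0.006 134.454] 78
yaw deg 12.85982424986994
175 left [ 95  89  87  87  88 108 190 238 241 241 241 241 241 241 241 241 241 242
 241 242] right [239 239 240 239 240 240 239 238 232 205 171 158 156 157 156 153 132  73
  37  33  34  36  56  83  88]
185 left [121 106  89  87  87  87  85  64  42  64 144 219 241 242 242 242 242 242
 242 242] right [158 158 158 158 158 158 158 157 157 156 156 156 156 156 155 139  80  38
  33  34  36  57  83  87  87]
disc height (array([669.032, -86.996,   5.91 ]), np.float64(2.351897605225448))
lighter h (array([588.078, 110.664,  11.626]), np.float64(2.741876221662827))
corners [[591.196 110.907]
 [551.712 115.839]
 [582.446  56.737]] sizes 39.79115375975639 54.87206605944436
centre [567.079  86.288] dist centre to rail 80.0805422205523 ly yaw vs rail deg 22.035536711398375
ends [614.678 248.115] [690.058 -97.2  ] 353.43131647119134
lighter y from right end 206.25690642040485
```

```bash
python3 -m crank '[-0.5,-0.2,0,0,0,0,0, -0.55,-0.2,0,0,0,0,0, -0.55,-0.2,0,0,0,0,0, -0.55,-0.1,0,0,0,0,0, 0,0,0.4,0,0,0,0, 0,0,0.6,0,0,0,0, 0,0,0.6,0,0,0,0, 0,0,0.5,0,0,0,0, 0,0,0.3,0,0,0,0, 0,0,0,0,0,0,0, 0,0,0,0,0,0,0]'
```

```text
time_s: 3.75
tool_pos: [514.0, 73.4, 197.1]
eef_rot: [[0.974, 0.227, 0.0], [0.227, -0.974, 0.0], [0.0, 0.0, -1.0]]
contact_force: [-0.1, -0.5, -0.2]
finger_gap: -0.3
gripper_force: 0.0
```

```bash
python3 -m crank '[0,0,0.2,0,0,0,0, 0,0,0.12,0,0,0,0, 0,0,0,0,0,0,0, 0.2,0,0,0,0,0,0, 0.2,0,0,0,0,0,0, 0.2,0,0,0,0,0,0, 0.2,0,0,0,0,0,0, 0.2,0,0,0,0,0,0, 0.2,0,0,0,0,0,0, 0.15,0,0,0,0,0,0, 0.15,0,0,0,0,0,0, 0.15,0,0,0,0,0,0, 0.1,0,0,0,0,0,0, 0.1,0,0,0,0,0,0, 0,0,0,0,0,0,0]'
python3 - <<'E'
from plant import r
import cv2,pickle
m=r.camera_model("wrist");im=r.camera("wrist");cv2.imwrite("pics/w2.png",im);pickle.dump(m,open("w2.pkl","wb"))
E
```

```text
time_s: 5.25
tool_pos: [586.5, 90.5, 183.9]
eef_rot: [[0.974, 0.227, 0.001], [0.227, -0.974, 0.0], [0.001, 0.0, -1.0]]
contact_force: [0.6, -0.7, 0.3]
finger_gap: -0.1
gripper_force: 0.0
```

View pics/w2.png

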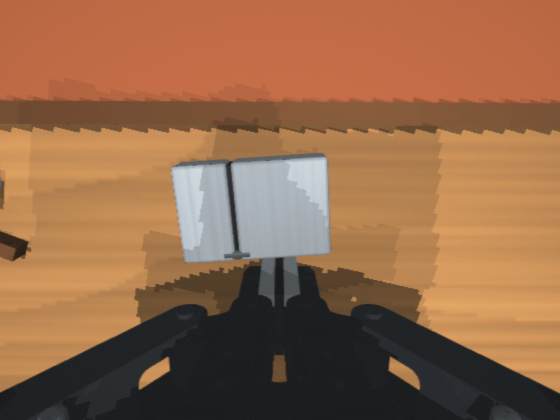

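The lighter is nearly aligned, with its far edge from (173,167) to (325,156) and a small gap left to the rail foot at row 130. I'll press it home against the rail.

```bash
python3 -m crank '[0.1,0,0,0,0,0,0, 0.1,0,0,0,0,0,0, 0.08,0,0,0,0,0,0, 0.05,0,0,0,0,0,0, 0,0,0,0,0,0,0, 0,0,0,0,0,0,0]'
python3 - <<'E'
from plant import r
import cv2,pickle
m=r.camera_model("wrist");im=r.camera("wrist");cv2.imwrite("pics/w3.png",im);pickle.dump(m,open("w3.pkl","wb"))
E
```

```text
time_s: 5.9
tool_pos: [597.6, 93.2, 183.7]
eef_rot: [[0.974, 0.228, -0.003], [0.228, -0.974, -0.001], [-0.003, -0.0, -1.0]]
contact_force: [-5.3, -0.3, 3.4]
finger_gap: 0.1
gripper_force: 2.6
```

View pics/w3.png

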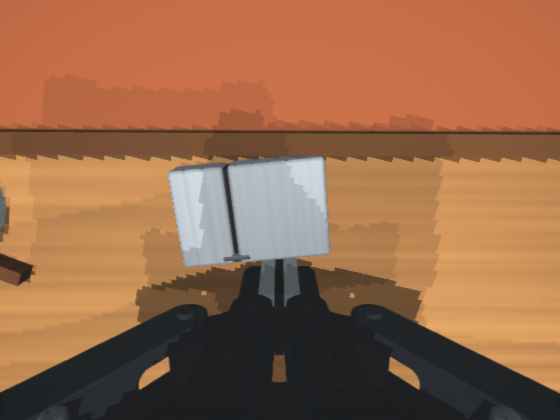

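The right end touches the rail and the left end is still about 5° off, from (170,172) to (323,157). The lighter's centre is about 12 mm left of the finger. I'll back off, shift left and press the left end in.

```bash
python3 -m crank '[-0.2,0,0,0,0,0,0, -0.2,0,0,0,0,0,0, 0,-0.3,0,0,0,0,0, 0,-0.25,0,0,0,0,0, 0,0,0,0,0,0,0, 0.1,0,0,0,0,0,0, 0.1,0,0,0,0,0,0, 0.1,0,0,0,0,0,0, 0.1,0,0,0,0,0,0, 0.05,0,0,0,0,0,0, 0,0,0,0,0,0,0, 0,0,0,0,0,0,0]'
python3 - <<'E'
from plant import r
from h import *
m=r.camera_model("wrist");im=r.camera("wrist");cv2.imwrite("pics/w4.png",im)
E
```

```text
time_s: 7.15
tool_pos: [594.7, 114.7, 183.6]
eef_rot: [[0.974, 0.227, -0.003], [0.227, -0.974, -0.001], [-0.003, 0.0, -1.0]]
contact_force: [-4.3, -1.6, 2.2]
finger_gap: 0.1
gripper_force: 2.5
```

View pics/w4.png

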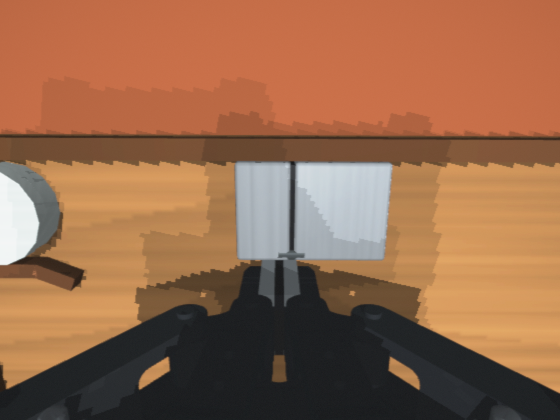

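It is now flush on the rail (far edge level at row 162), with its centre at tray y≈40. Next I go round to the trailing (left) end and push right, along tool +y.

```bash
python3 -m crank '[-0.2,0,0,0,0,0,0, -0.2,0,0,0,0,0,0, 0,-0.4,0,0,0,0,0, 0,-0.4,0,0,0,0,0, 0,-0.27,0,0,0,0,0, 0,0,0,0,0,0,0, 0.4,0,0,0,0,0,0, 0.4,0,0,0,0,0,0, 0.22,0,0,0,0,0,0, 0,0,0,0,0,0,0, 0,0,0,0,0,0,0]'
python3 - <<'E'
from plant import r
s=r.state()['tool_pos'];import numpy as np
d=np.array(s)[:2]-[554.6,51.5];c,n=np.cos(np.radians(13)),np.sin(np.radians(13));print(c*d[0]+n*d[1],-n*d[0]+c*d[1])
E
```

```text
time_s: 8.3
tool_pos: [609.6, 162.2, 183.7]
eef_rot: [[0.974, 0.227, -0.001], [0.227, -0.974, -0.001], [-0.001, 0.0, -1.0]]
contact_force: [-0.4, -0.6, -0.5]
finger_gap: -0.3
gripper_force: 0.0
78.45697361679541 95.52058519183348
```

```bash
python3 -m crank '[0,0.1,0,0,0,0,0, 0,0.15,0,0,0,0,0, 0,0.15,0,0,0,0,0, 0,0.15,0,0,0,0,0, 0,0.15,0,0,0,0,0, 0,0.15,0,0,0,0,0, 0,0.15,0,0,0,0,0, 0,0.15,0,0,0,0,0, 0,0.15,0,0,0,0,0, 0,0.15,0,0,0,0,0, 0,0.15,0,0,0,0,0, 0,0.15,0,0,0,0,0, 0,0.15,0,0,0,0,0, 0,0.15,0,0,0,0,0, 0,0.15,0,0,0,0,0, 0,0.1,0,0,0,0,0, 0,0,0,0,0,0,0]'
python3 - <<'E'
from plant import r
import cv2
cv2.imwrite("pics/w5.png",r.camera("wrist"))
E
```

```text
time_s: 10.0
tool_pos: [631.0, 71.8, 183.8]
eef_rot: [[0.974, 0.226, -0.0], [0.226, -0.974, -0.001], [-0.001, 0.001, -1.0]]
contact_force: [-1.4, 0.2, -0.3]
finger_gap: -0.4
gripper_force: 0.7
```

View pics/w5.png

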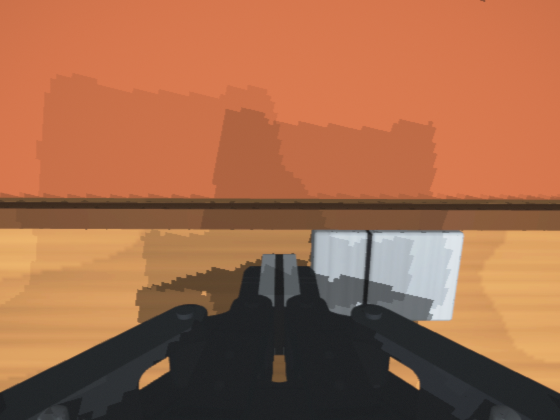

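It is still flush on the rail (far edge at rows 230–233), with its centre at y≈-40. Continuing.

```bash
python3 -m crank '[0,0.1,0,0,0,0,0, 0,0.15,0,0,0,0,0, 0,0.15,0,0,0,0,0, 0,0.15,0,0,0,0,0, 0,0.15,0,0,0,0,0, 0,0.15,0,0,0,0,0, 0,0.15,0,0,0,0,0, 0,0.15,0,0,0,0,0, 0,0.15,0,0,0,0,0, 0,0.15,0,0,0,0,0, 0,0.15,0,0,0,0,0, 0,0.15,0,0,0,0,0, 0,0.15,0,0,0,0,0, 0,0.15,0,0,0,0,0, 0,0.15,0,0,0,0,0, 0,0.15,0,0,0,0,0, 0,0.1,0,0,0,0,0, 0,0,0,0,0,0,0]'
python3 - <<'E'
from plant import r
import cv2
cv2.imwrite("pics/w6.png",r.camera("wrist"))
E
```

```text
time_s: 11.85
tool_pos: [653.4, -23.8, 183.9]
eef_rot: [[0.974, 0.226, 0.0], [0.226, -0.974, -0.001], [0.0, 0.001, -1.0]]
contact_force: [-1.2, 0.2, -0.2]
finger_gap: -0.1
gripper_force: 0.0
```

View pics/w6.png

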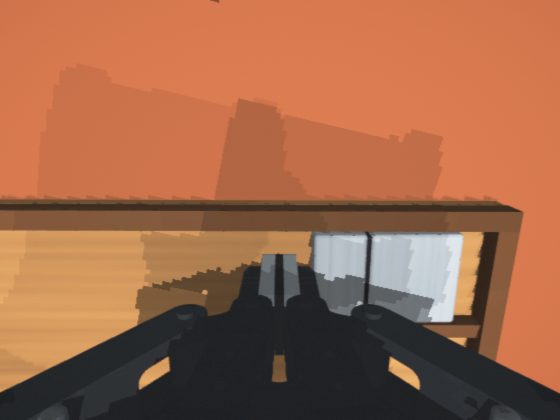

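The lighter is inside the pocket lead-in and square. Its right edge is at pixel 462 and the wall foot is near 485–490, so roughly 12 mm remain.

```bash
python3 -m crank '[0,0.08,0,0,0,0,0, 0,0.08,0,0,0,0,0, 0,0.06,0,0,0,0,0, 0,0.05,0,0,0,0,0, 0,0,0,0,0,0,0]'; python3 -m crank '[0,0.05,0,0,0,0,0, 0,0.03,0,0,0,0,0, 0,0,0,0,0,0,0, 0,0,0,0,0,0,0]'
```

```text
time_s: 12.4
tool_pos: [655.8, -33.6, 183.9]
eef_rot: [[0.974, 0.227, 0.0], [0.227, -0.974, -0.001], [-0.0, 0.001, -1.0]]
contact_force: [-0.1, -0.0, -0.4]
finger_gap: 0.1
gripper_force: 0.0
time_s: 12.8
tool_pos: [656.5, -36.2, 183.9]
eef_rot: [[0.974, 0.227, 0.0], [0.227, -0.974, -0.0], [0.0, 0.0, -1.0]]
contact_force: [0.2, -0.4, 0.4]
finger_gap: 0.1
gripper_force: 0.0
```

```bash
python3 -m crank '[0,0.05,0,0,0,0,0, 0,0.05,0,0,0,0,0, 0,0,0,0,0,0,0, 0,0,0,0,0,0,0]'; python3 - <<'E'
from plant import r
import cv2
cv2.imwrite("pics/w7.png",r.camera("wrist"))
E
```

```text
time_s: 13.2
tool_pos: [657.4, -38.4, 183.9]
eef_rot: [[0.974, 0.228, -0.0], [0.228, -0.974, 0.002], [0.001, -0.002, -1.0]]
contact_force: [0.1, 5.6, 0.5]
finger_gap: 0.3
gripper_force: 2.6
```

View pics/w7.png

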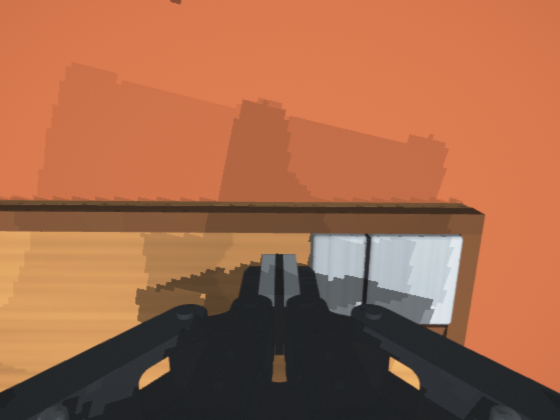

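The lighter touches the end wall (5.6 N reaction) and lies against the rail. I'll back off, rise and check.

```bash
python3 -m crank '[0,-0.1,0,0,0,0,0, 0,-0.2,0,0,0,0,0, 0,-0.2,0,0,0,0,0, 0,-0.2,0,0,0,0,0, 0,0,-0.4,0,0,0,0, 0,0,-0.8,0,0,0,0, 0,0,-0.8,0,0,0,0, 0,0,-0.8,0,0,0,0, 0,0,-0.4,0,0,0,0, 0,-0.5,0,0,0,0,0, 0,-0.5,0,0,0,0,0, 0,0,0,0,0,0,0, 0,0,0,0,0,0,0]'
python3 - <<'E'
from plant import r
import cv2
cv2.imwrite("pics/w8.png",cv2.resize(r.camera("wrist")[60:330,280:],None,fx=2.2,fy=2.2))
E
```

```text
time_s: 14.55
tool_pos: [642.0, 26.0, 312.8]
eef_rot: [[0.974, 0.228, 0.001], [0.228, -0.974, -0.001], [0.001, 0.001, -1.0]]
contact_force: [-1.1, -0.9, -0.1]
finger_gap: 0.0
gripper_force: 0.0
```

View pics/w8.png

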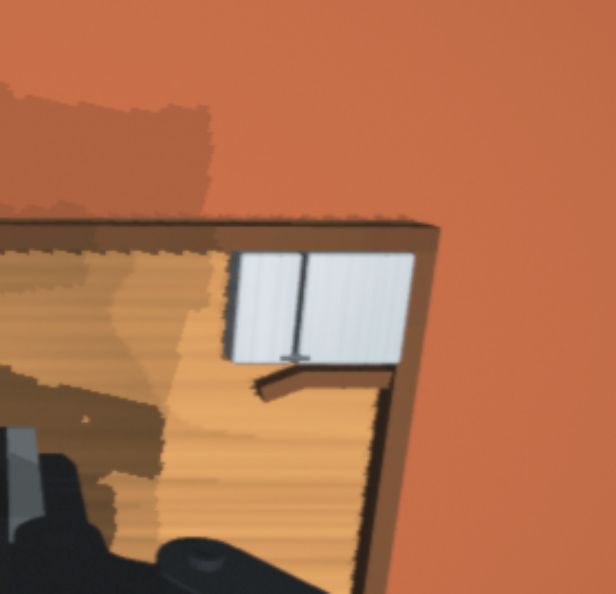

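The lighter sits square in the right corner, touching the rail (crop row 252) and the end wall (column ~412). The arm is clear, so I'm handing in.

```bash
python3 -c "
from plant import r
print(r.finish_job())"
```

```text
the job is handed in; nothing more can be done
None
```

I pushed the lighter flat against the rail in the middle stretch, then slid it along into the empty right pocket; in the last picture it lies square against rail and end wall with the arm clear, and I handed the job in at about 15 s (no verdict was returned).

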